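Change over the dish in the reading clamp

TASK

The shallow dish in the reading clamp has been read: turn the clamp knob anticlockwise to open the jaw wide, slide that dish out and onto the cork mat, and gather all the other shallow dishes lying about wholly on the mat too (in any order). Once the clamped dish is out, slide the deep dish between jaw and fence, centred over the round white reading spot, and turn the knob clockwise until the jaw grips it firmly. Slide every dish flat along the bench, never lifting or tipping it, and leave the other bench things where they stand.

Things in the scene. Friction and masses are not known exactly. Their poses are not given: they have to be found in the camera images.
- fixture: Fixed reading clamp; origin at the reading spot, flush with the bench. Its lane runs along y (+y to the robot's left), level, open at both ends. An aluminium fence 15 mm thick, 14 high, 200 long (y -100 to +100) has its face at x = +40 mm; the jaw comes from -x. Grey knob housing 60 (x) by 90 (y) mm, 10 high, centred at x = -101, y = 0. The deep dish waits off the -y end.
- jaw: Black clamp jaw, 18 mm (x) by 60 mm (y, centred on fixture y = 0), top 14 mm above the bench. Its origin meets the fixture's origin when it just touches an 80 mm dish resting on the fence (jaw face at fixture x = -40 mm). Moved only by the knob; retreats up to 11.5 mm towards fixture -x.
- knob (a joint): Clamp knob, vertical axis, rad: 0 to 1.4, grows anticlockwise seen from above. Drives the jaw 10 mm per rad: at 1.4 (stop) wide open, at about 0.25 it touches an 80 mm dish lying on the fence, below that it squeezes the dish ever harder. Stays where left (friction 0.1 N m). Starts at 0.2 to 0.3.
- knob_grip (a point): Grip point of the knob, on its axis at fixture x = -101 mm, y = 0, 41 mm above the bench. The knob is a black bar 42 mm long, 14 mm wide, spanning 14 to 48 mm above the bench, on a disc 44 mm across; the bar lies along this point's x (along fixture x when the joint is 0).
- mat: Cork mat 220 by 220 mm, flush with the bench (dishes slide over its edge freely), fixed. Origin at its centre; sides along its x and y.
- dish_read: Covered culture dish, a closed white round disc with a tan medium under a clear lid, diameter 80 mm, 18 mm high, 60 g or so, origin at the centre of its underside. This is the one in the clamp at the start.
- dish_deep: Deep covered culture dish, as the shallow ones but 32 mm high, diameter 80 mm, 100 g or so, origin at the centre of its underside.
- dish_a: Covered culture dish, a closed white round disc with a tan medium under a clear lid, diameter 80 mm, 18 mm high, 60 g or so, origin at the centre of its underside. Shallow dish lying loose on the bench; may be absent.
- dish_b: Covered culture dish, a closed white round disc with a tan medium under a clear lid, diameter 80 mm, 18 mm high, 60 g or so, origin at the centre of its underside. Shallow dish lying loose on the bench; may be absent.
- dish_c: Covered culture dish, a closed white round disc with a tan medium under a clear lid, diameter 80 mm, 18 mm high, 60 g or so, origin at the centre of its underside. Shallow dish lying loose on the bench; may be absent.
- stain_bottle: Bystander: amber bottle, diameter 32 mm, 72 mm high, origin at the centre of its underside.
- oil_bottle: Bystander: small amber bottle, diameter 28 mm, 60 mm high, origin at the centre of its underside.
- slide_box: Bystander: wooden slide box, 85 (x) by 100 (y) mm, 35 mm high, origin at the centre of its underside.
- lens_jar: Bystander: glass jar with steel cap, diameter 54 mm, 55 mm high, origin at the centre of its underside.
- tally: Bystander: steel tally counter, 45 (x) by 55 (y) mm, 38 mm high, origin at the centre of its underside.
- forceps_tray: Bystander: open steel tray, 80 (x) by 160 (y) mm, 20 mm high, origin at the centre of its underside.
- spot (a point): The reading spot: centre of a round white disc 60 mm across, flush with the bench; the fixture's origin.
Things that resemble listed ones, but are neither listed nor needed, are in the scene too. What is shaped like the dish_c but turquoise is not meant.

How it is judged:
On the way, in this order (a step that is already met when the one before it is completed fails the run):
1. the clamp is opened wide (knob past 1.0 rad) (value of joint knob above 1 rad), for 0.2 s.
2. the read dish is out of the clamp, its centre more than 85 mm from the reading spot (horizontal distance between dish_read and spot above 0.085 m), for 0.2 s.
3. the deep dish is over the reading spot and gripped by the jaw (y of dish_deep in the frame of fixture between -0.015 and 0.015 m and x of dish_deep in the frame of fixture between -0.006 and 0.006 m and value of joint knob below 0.5 rad and contact force between jaw and dish_deep above 2 N), for 0.3 s.
At the end, for the whole second after the job is handed in: The deep dish stands over the reading spot (15 mm along the lane, 6 mm across), knob below 0.5 rad, jaw pressing it with over 2 N; the read dish and every other shallow dish rest on the mat (centres within 73 mm of its centre along each mat axis: at most 3 mm overhang) (all of step 3 and x of dish_read in the frame of mat between -0.073 and 0.073 m and y of dish_read in the frame of mat between -0.073 and 0.073 m and linear speed of each of dish_read, dish_a, dish_b, dish_c below 0.02 m/s and x of dish_a in the frame of mat between -0.073 and 0.073 m and y of dish_a in the frame of mat between -0.073 and 0.073 m and x of dish_b in the frame of mat between -0.073 and 0.073 m and y of dish_b in the frame of mat between -0.073 and 0.073 m and x of dish_c in the frame of mat between -0.073 and 0.073 m and y of dish_c in the frame of mat between -0.073 and 0.073 m); the robot touches nothing.
It fails at once if a dish is lifted (more than 15 mm) or tipped (more than 0.3 rad) (height (world z) of any of dish_read, dish_a, dish_b, dish_c, dish_deep above 0.015 m or angle between any of dish_read, dish_a, dish_b, dish_c, dish_deep's own z axis and vertical above 0.3 rad).
It fails at once if a bystander is moved more than 30 mm (distance of any of stain_bottle, oil_bottle, slide_box, lens_jar, tally, forceps_tray from where it was at the start of the episode above 0.03 m).
Of dish_a, dish_b, dish_c only 2 to 3 are there at a start; the rules pass over those that are not, and their reading is None.
At some moment in a run one of dish_a, dish_b, dish_c may be knocked a few centimetres aside while the robot is not near it.
It also fails if it takes over 210 s, if anything falls off the work surface, if the arm or the gripper's body presses on something with over 40 N, if the wrist force passes 120 N, or if a joint passes its speed limit or range.

ROBOT

A 6-joint arm with a two-finger parallel gripper is mounted at the origin on the work surface. World frame = base frame: x ahead of the robot, y to its left, z up, the work surface at z = 0. Lengths are in m, angles in rad, forces in N, time in s.
With the tool pointing down it reaches from about 0.225 to 0.875 m from the base axis. Payload 3.4 kg.
Tool frame: the origin (TCP) lies at the very end of the fingers, on their centre line; the grasp point (between the pads) lies 19 mm behind it; z points along the fingers, x is the direction in which the jaws open and shut, and the axes are right-handed (so a half turn about z gives the same grasp; the last joint's range is limited). The gripper opens to 85 mm and grips with 20 to 120 N. Pads are 22 mm wide; open, the fingers measure 114 mm over their backs; the gripper's body (76 mm by 85 mm) begins 54 mm behind the grasp point. The pads swing forward as they close: fully open they stand 13 mm farther back than shut.
Start: joints at [1.04, 0.276, 1.505, -0, 1.361, -0.121], TCP at [0.229, 0.527, 0.231] pointing down, gripper open.
Joint ranges: [-2.89, 2.89], [-0.75, 2.08], [0.22, 2.7], [-1.18, 4.32], [0.11, 2.71], [-2.7, 2.7]. Speed limits (rad/s): [2.57, 2.57, 3.14, 3.14, 3.14, 3.14].

INTERFACE

Orientations are given as a unit quaternion [w, x, y, z].
In Python, from rig import manip gives the robot as it stands. The module is installed in compiled form; this text tells all that it offers.
- The arm moves only by the tool move_arm, never from a script. Its argument "motion" is a list that holds one entry, the list of rows, each a list of 5 numbers: the opening, from 0 (shut) to 1 (fully open), then the shift along the tool's x, y, z scaled (see below), then the turn about the tool's z scaled (see below). A call has 1 to 5 rows; each row shifts and turns the commanded pose from where the row before left it, along the tool's axes as they then stand; what a row does not reach is not made up. The controller multiplies each number of a shift by 0.1 m and each number of a turn by pi rad. A row lasts 1/8 s, in which the tool goes at most 62.5 mm and 10.7 degrees, less where a joint would pass 70% of its speed; a pose out of reach is approached as far as the arm can. A call with a number of a shift or a turn outside -1 to 1 is refused whole. A call with a gripper value outside its range is refused whole. The fingers move at their own pace and stop on an object; "grip_force" is the grip in N (left out, the last holds). Time passes only in rows, so rows that do not move let the fingers close. It gives the time, the measured TCP pose, the force and the opening at its end, in the units of the state.
- manip.get_state(): the state, without advancing time (a new reading comes with each control period).
- manip.get_image(name): name is "scene" or "top"; returns the picture (420x560x3 uint8, red, green, blue); there is no depth.
- manip.calibration(name): a dict with "mtx" (3x3 intrinsics, pixels), "R" (3x3) and "t" (3): a world point X has camera coordinates R X + t. Camera axes: x right, y down, z forward; pixel columns grow to the right and rows downward; lengths in m; the calibration is good to about 2 mm. A picture is of the moment at which its call begins. calibration takes no time and is no camera call.
- manip.sign_off(): hands the job in, once; it reports no verdict.
The state is a dict: "clock": time; "qpos": joint angles; "qd": joint speeds; "effort": joint torques, N m; "position": TCP position; "ee_rot": TCP orientation; "contact_force": force on the tool from outside, world axes, zero at the start; "moment": the same for the moment, N m; "width": finger opening in m.
Only numpy, scipy, OpenCV 4.12 (cv2) and the standard library are available. Lean on these libraries where they do the work, as an engineer would, in place of code of your own. Each camera call takes 0.05 s, during which the arm holds its last target. There are 200 camera calls.

## Working session

There is one attempt and no reset: what is moved stays moved. The work goes in short steps, Python scripts to look and compute and a tool call to move; the robot and the scene stay as the last step left them, time stands still between calls to the robot, and variables do not carry over. Pictures are saved under pics/ and viewed, about 12 in all and at most 16, crops included, and the job is handed in when it is done.

Besides the shell and the picture viewer there is one more tool, called after "Request:" by a JSON object that holds its "op" and its "data", one argument or row to a line. move_arm: Moves the arm, as the interface text tells. Its arguments: {"type":"object","properties":{"motion":{"type":"array"},"grip_force":{"type":"number"}},"required":["motion"]}

```bash
mkdir -p pics
cat > h.py <<'E'
import numpy as np, cv2
from rig import manip
def shot(name,fn=None):
    im=manip.get_image(name)
    if fn: cv2.imwrite('pics/'+fn,im[:,:,::-1])
    return im
def ray(name,px,z):
    c=manip.calibration(name);K=np.array(c['mtx']);R=np.array(c['R']);t=np.array(c['t'])
    d=R.T@np.linalg.inv(K)@np.array([px[0],px[1],1.]);o=-R.T@t
    return o+d*(z-o[2])/d[2]
def proj(name,X):
    c=manip.calibration(name);p=np.array(c['mtx'])@(np.array(c['R'])@np.array(X)+np.array(c['t']));return p[:2]/p[2]
E
python3 - <<'E'
from h import *
shot('top','top0.png');shot('scene','scene0.png')
s=manip.get_state();print({k:np.round(v,3) for k,v in s.items()})
for n in('top','scene'):
    c=manip.calibration(n);print(n,np.round(-np.array(c['R']).T@np.array(c['t']),3),np.round(np.array(c['R']),2).tolist(),c['mtx'][0][0])
E
```

```text
{'clock': np.float64(0.1), 'qpos': array([ 1.04 ,  0.277,  1.506,  0.   ,  1.361, -0.121]), 'qd': array([ 0.   , -0.001, -0.003,  0.001, -0.001,  0.002]), 'effort': array([ 1.0000e-03, -4.1770e+01, -2.4641e+01, -0.0000e+00,  6.0000e-03,
        0.0000e+00]), 'position': array([0.229, 0.527, 0.231]), 'ee_rot': array([ 0.   ,  0.836,  0.548, -0.001]), 'contact_force': array([-1.124, -0.778,  0.404]), 'moment': array([-0.058,  0.02 , -0.019]), 'width': np.float64(0.085)}
top [0.42  0.094 1.496] [[-0.02, -1.0, 0.01], [-1.0, 0.02, -0.05], [0.05, -0.01, -1.0]] 481.37921134291383
scene [ 1.127 -0.85   0.929] [[0.84, 0.53, -0.02], [0.31, -0.52, -0.8], [-0.44, 0.67, -0.6]] 500.60608443367056
```

View pics/top0.png

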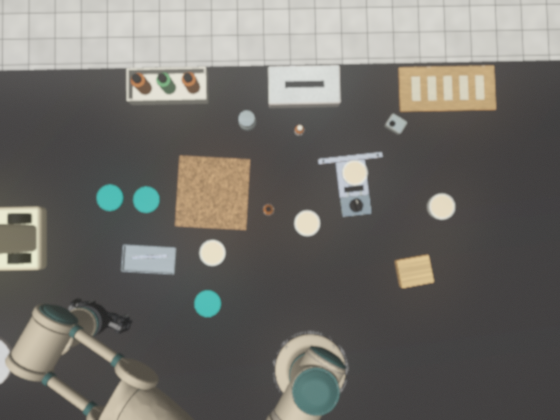

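View pics/scene0.png

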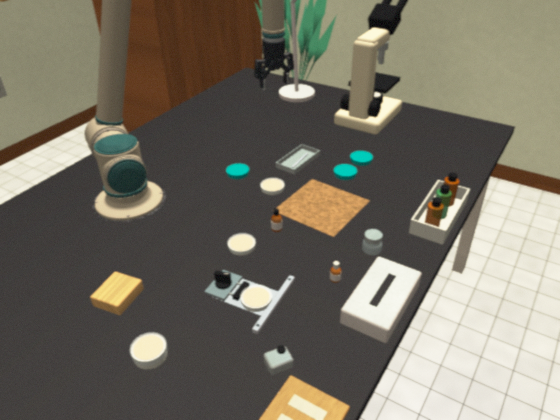

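Top view: the clamped dish is at (355,172), loose shallow cream dishes at (212,253) and (307,223), and the deep dish at (442,207), which looks tall in the scene view at (149,350). Turquoise decoys are at (110,198), (146,200) and (207,303). The mat is centred at (213,193). The arm hides the lower left, where a third loose dish could be.

Run:
```python
from h import *
im=cv2.imread('pics/top0.png');hsv=cv2.cvtColor(im,cv2.COLOR_BGR2HSV)
def blobs(m,lo,nm,z,hi=9e9):
    m=cv2.morphologyEx(m,cv2.MORPH_OPEN,np.ones((3,3)))
    for c in cv2.findContours(m,cv2.RETR_EXTERNAL,cv2.CHAIN_APPROX_NONE)[0]:
        a=cv2.contourArea(c)
        if lo<a<hi:
            r=cv2.minAreaRect(c);(x,y),rad=cv2.minEnclosingCircle(c)
            print(nm,'area',a,'rect',np.round(r[0],1),np.round(r[1],1),round(r[2],1),'circ',round(x,1),round(y,1),round(rad,1),'world',np.round(ray('top',r[0],z)[:2],4))
for p in [(212,253),(307,223),(355,172),(442,207),(213,193),(200,170),(350,190),(356,195),(345,205),(330,160)]: print(p,hsv[p[1],p[0]])
cream=((hsv[:,:,2]>170)&(hsv[:,:,0]<35)).astype(np.uint8)
cream[:75]=0
blobs(cream,250,'cream',.018,1500)
mat=((hsv[:,:,0]<22)&(hsv[:,:,1]>90)&(hsv[:,:,2]>60)).astype(np.uint8)
blobs(mat,3000,'mat',0)
cv2.imwrite('pics/crop1.png',cv2.resize(im[140:225,290:400],None,fx=7,fy=7,interpolation=cv2.INTER_CUBIC))
```

```text
(212, 253) [ 22  33 231]
(307, 223) [ 21  34 231]
(355, 172) [ 21  35 229]
(442, 207) [ 20  37 229]
(213, 193) [ 16  93 181]
(200, 170) [ 16  92 189]
(350, 190) [150   3  83]
(356, 195) [105  18 194]
(345, 205) [101  30 170]
(330, 160) [108  16 209]
cream area 414.5 rect [293.3 414.3] [36.1 24. ] 45.0 circ 296.8 410.9 19.0 world [-0.1285  0.0552]
cream area 1181.0 rect [127.5 393. ] [55. 52.] -0.0 circ 127.5 399.2 33.9 world [-0.0543  0.553 ]
cream area 918.0 rect [301.4 356.5] [38.4 69.1] 58.0 circ 309.5 369.4 34.6 world [0.0426 0.0267]
cream area 1187.5 rect [ 32.7 345.7] [29.5 44.5] 30.5 circ 33.0 344.1 24.2 world [0.0929 0.838 ]
cream area 867.5 rect [414.6 271.1] [28.  33.2] 79.4 circ 415.0 271.0 20.6 world [ 0.2929 -0.3258]
cream area 482.0 rect [212.  252.5] [25. 24.] 90.0 circ 212.0 252.4 12.9 world [0.3623 0.2932]
cream area 478.5 rect [306.5 223. ] [24. 25.] 90.0 circ 306.7 222.8 12.8 world [0.4467 0.0021]
cream area 803.0 rect [ 19.5 238. ] [39. 62.] 0.0 circ 18.5 238.0 36.1 world [0.4185 0.8796]
cream area 490.5 rect [441.5 206. ] [24. 25.] 90.0 circ 441.4 206.2 13.0 world [ 0.4907 -0.4155]
cream area 438.5 rect [354.5 173. ] [24. 23.] 90.0 circ 354.2 172.5 12.6 world [ 0.5981 -0.1498]
cream area 1013.0 rect [168.5  87.5] [25. 75.] 90.0 circ 168.1 87.7 39.1 world [0.8761 0.4213]
mat area 4145.5 rect [212.5 192.2] [69.7 68.9] 3.0 circ 212.5 192.5 48.1 world [0.5489 0.2916]
```

View pics/crop1.png

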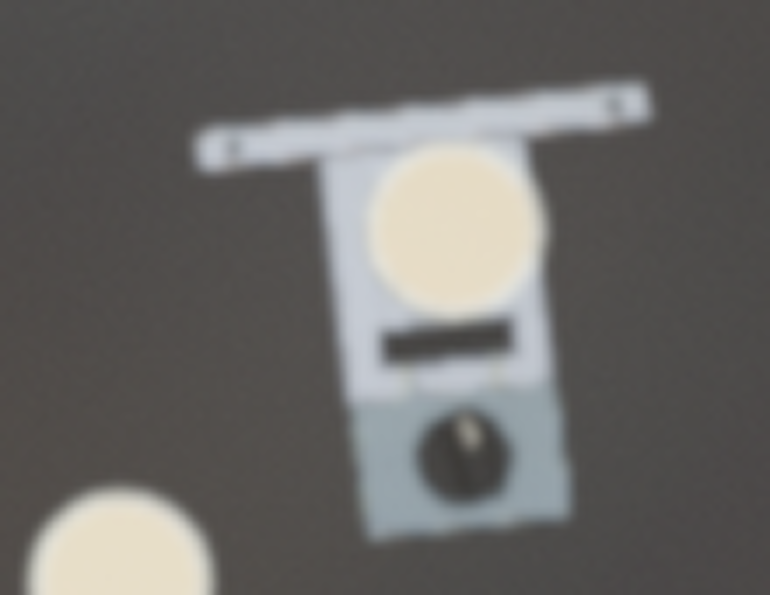

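Run:
```python
from h import *
im=cv2.imread('pics/top0.png')
c2=lambda u,v:(290+u/7-.43,140+v/7-.43)
fl=[ray('top',c2(*p),.014)[:2] for p in[(203,130),(640,84),(653,118),(212,170)]]  # corners far-left, far-right, near-right, near-left
ctr=np.mean(fl,axis=0);d=(fl[0]-fl[1])+(fl[3]-fl[2]);d/=np.linalg.norm(d)
th=np.arctan2(-d[0],d[1]);ex=np.array([np.cos(th),np.sin(th)]);ey=d
print('len',np.linalg.norm(fl[0]-fl[1]),np.linalg.norm(fl[0]-fl[3]),'yaw',th)
o=ctr-.0475*ex;print('origin',o)
print('housing ctr', np.mean([ray('top',c2(*p),.010)[:2] for p in[(350,402),(556,383),(571,517),(370,540)]],axis=0),'pred',o-.101*ex)
k=ray('top',c2(465,457),.014)[:2];print('knob disc',k,'pred',o-.101*ex)
for n,p,z in(('read',(354.5,172.7),.018),('deep',(441.5,206.1),.032),('jaw',c2(447,342),.014)):
    w=ray('top',p,z)[:2];print(n,w,'fix',(w-o)@ex,(w-o)@ey)
# scene view check of knob & deep
s=cv2.imread('pics/scene0.png')
print('scene px knob tops',proj('scene',[*(o-.101*ex),.048]),'spot',proj('scene',[*o,0]),'fence ends',proj('scene',[*(o+.0475*ex+.1*ey),.014]),proj('scene',[*(o+.0475*ex-.1*ey),.014]))
cv2.imwrite('pics/crop2.png',cv2.resize(s[255:340,195:305],None,fx=7,fy=7,interpolation=cv2.INTER_CUBIC))
# mat corners, yaw
hsv=cv2.cvtColor(im,cv2.COLOR_BGR2HSV)
m=((hsv[:,:,0]<22)&(hsv[:,:,1]>90)&(hsv[:,:,2]>60)).astype(np.uint8);m=cv2.morphologyEx(m,cv2.MORPH_OPEN,np.ones((3,3)))
c=max(cv2.findContours(m,0,1)[0],key=cv2.contourArea)
b=[ray('top',p,0)[:2] for p in cv2.boxPoints(cv2.minAreaRect(c))];print('mat',np.round(b,4),np.mean(b,axis=0))
from scipy.spatial.transform import Rotation as Rn
q=manip.get_state()['ee_rot'];print(Rn.from_quat([q[1],q[2],q[3],q[0]]).as_matrix().round(3))
for n,p,z in(('stain/oil top',(299,131),.06),('oil?',(268,210),.06),('jar',(247,119),.055),('tally',(396,124),.038)):print(n,ray('top',p,z)[:2])
```

```text
len 0.19519196101402414 0.018240756856736453 yaw 0.09255886508445432
origin [ 0.59980657 -0.14404435]
housing ctr [ 0.49838382 -0.15153239] pred [ 0.4992389  -0.15337946]
knob disc [ 0.4996587  -0.15233527] pred [ 0.4992389  -0.15337946]
read [ 0.59900041 -0.14980478] fix -0.0013351210016746072 -0.005661257653231964
deep [ 0.48969953 -0.41063182] fix -0.13427553998067965 -0.25526949586184433
jaw [ 0.55069049 -0.14579037] fix -0.04906721707490096 0.002801094131072248
scene px knob tops [221.5402584  272.91831924] spot [257.23450429 298.90555364] fence ends [291.40623178 275.60176259] [254.15342365 329.80920418]
mat [[0.4498 0.4064]
 [0.6644 0.393 ]
 [0.6487 0.1758]
 [0.4341 0.1907]] [0.54924374 0.29150161]
[[ 0.398  0.917 -0.001]
 [ 0.917 -0.398 -0.001]
 [-0.002 -0.    -1.   ]]
stain/oil top [0.72328207 0.02094694]
oil? [0.48700413 0.11880237]
jar [0.76387205 0.17711844]
tally [ 0.74403213 -0.27796788]
```

View pics/crop2.png

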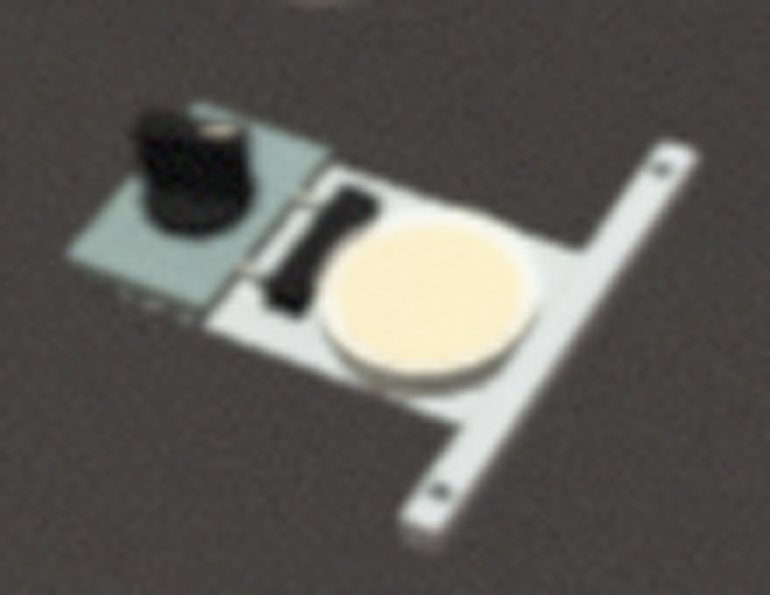

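Request:
{"op": "move_arm", "data": {
  "motion": [
    [[1,-0.343,0.345,0,0],[1,-0.343,0.345,0,0],[1,-0.343,0.345,0,0],[1,-0.343,0.345,0,0],[1,-0.343,0.345,0,0]]
  ]
}}

```text
clock: 0.72
position: [0.3191, 0.2998, 0.231]
ee_rot: [0.0, 0.836, 0.549, -0.0]
contact_force: [0.7, 0.5, 0.3]
width: 0.0851
```

Request:
{"op": "move_arm", "data": {
  "motion": [
    [[1,-0.343,0.345,0,0],[1,-0.343,0.345,0,0],[1,-0.343,0.345,0,0],[1,-0.343,0.345,0,0],[1,-0.343,0.345,0,0]]
  ]
}}

```text
clock: 1.35
position: [0.409, 0.0739, 0.2311]
ee_rot: [-0.0, 0.836, 0.548, 0.0]
contact_force: [-0.1, -0.6, 0.3]
width: 0.0851
```

Request:
{"op": "move_arm", "data": {
  "motion": [
    [[1,-0.343,0.345,0,0],[1,-0.343,0.345,0,0],[1,-0.343,0.345,0,0],[1,-0.343,0.345,0,0],[1,-0.343,0.345,0,0]]
  ]
}}

```text
clock: 1.98
position: [0.4989, -0.1521, 0.2309]
ee_rot: [-0.0, 0.836, 0.548, 0.0]
contact_force: [-0.1, 0.4, 0.8]
width: 0.0854
```

Request:
{"op": "move_arm", "data": {
  "motion": [
    [[0.6,0,0,0,0.058],[0.6,0,0,0,0.058],[0.6,0,0,0,0.058],[0.6,0,0,0,0.058],[0.6,0,0,0,0.058]]
  ]
}}

```text
clock: 2.6
position: [0.4985, -0.1505, 0.2308]
ee_rot: [-0.0, 0.993, 0.122, -0.0]
contact_force: [-0.2, -0.5, 1.3]
width: 0.0508
```

Request:
{"op": "move_arm", "data": {
  "motion": [
    [[0.6,0,0,0,0.058],[0.6,0,0,0,0.058],[0.6,0,0,0,0.058],[0.6,0,0,0,0.058],[0.6,0,0,0,0.058]]
  ]
}}

```text
clock: 3.22
position: [0.4985, -0.1505, 0.2308]
ee_rot: [-0.0, 0.945, -0.327, -0.001]
contact_force: [0.3, 0.4, -0.5]
width: 0.0513
```

Request:
{"op": "move_arm", "data": {
  "motion": [
    [[0.6,0,0,0,0.058],[0.6,0,0,0,0.058],[0.6,0,0,0,0.058],[0.6,0,0,0,0.007],[0.6,0,0,0,0]]
  ]
}}

```text
clock: 3.85
position: [0.4986, -0.1506, 0.2311]
ee_rot: [0.0, 0.817, -0.576, -0.0]
contact_force: [0.0, 0.2, 0.4]
width: 0.0513
```

```bash
cat >> h.py <<'E'
from scipy.spatial.transform import Rotation as Rn
def pose():
    s=manip.get_state();q=s['ee_rot'];R=Rn.from_quat([q[1],q[2],q[3],q[0]]).as_matrix()
    return np.array(s['position']),R,np.arctan2(R[1,0],R[0,0]),s
def plan(targets,ang=None):
    """print tool-frame shifts (scaled) for successive world targets; turn first if ang given"""
    p,R,a,s=pose();print('t',round(float(s['clock']),2),'p',p.round(4),'ang',round(a,3),'q6',round(s['qpos'][5],2),'F',np.round(s['contact_force'],1),'w',round(float(s['width']),4))
    if ang is not None:
        t=(a-ang+np.pi)%(2*np.pi)-np.pi;print('turn total',round(t/np.pi,4),'rows',abs(t)/.1867)
        a=ang
    X=np.array([np.cos(a),np.sin(a),0]);Y=np.array([np.sin(a),-np.cos(a),0])
    for g in targets:
        d=np.array(g)-p;v=np.array([d@X,d@Y,-d[2]])*10;n=int(np.ceil(np.linalg.norm(v)/.6));print(np.round(g,4),'total',v.round(3),'n>=',n,'each',(v/max(n,1)).round(3));p=np.array(g)
E
python3 - <<'E'
from h import *
plan([[.4995,-.152,.1],[.4995,-.152,.025]],-1.23)
shot('top','top1.png')
E
```

```text
t 3.85 p [ 0.4986 -0.1506  0.2311] ang -1.228 q6 0.8 F [0.  0.2 0.4] w 0.0513
turn total 0.0008 rows 0.013193833567470913
[ 0.4995 -0.152   0.1   ] total [ 0.016 -0.003  1.311] n>= 3 each [ 0.005 -0.001  0.437]
[ 0.4995 -0.152   0.025 ] total [0.   0.   0.75] n>= 2 each [0.    0.    0.375]
```

View pics/top1.png

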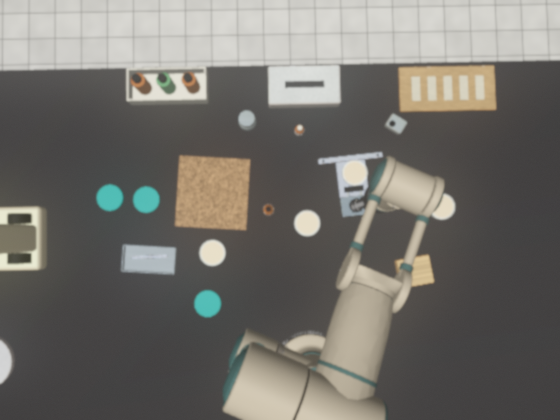

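The cleared area holds no third dish, only the turquoise decoy at (207,303), so the loose shallow dishes are (212,253) and (307,223). Next I grip the knob.

Request:
{"op": "move_arm", "data": {
  "motion": [
    [[0.6,0.016,0,0.5,0],[0.6,0,0,0.5,0],[0.6,0,0,0.5,0],[0.6,0,0,0.3,0],[0.6,0,0,0.27,0]]
  ]
}}

```text
clock: 4.53
position: [0.499, -0.152, 0.0229]
ee_rot: [0.0, 0.817, -0.576, -0.0]
contact_force: [-1.0, -0.3, -1.2]
width: 0.0512
```

Request:
{"op": "move_arm", "data": {
  "motion": [
    [[0,0,0,0,0],[0,0,0,0,0],[0,0,0,0,0],[0,0,0,0,0],[0,0,0,0,0]]
  ],
  "grip_force": 40
}}

```text
clock: 5.15
position: [0.5002, -0.1527, 0.0253]
ee_rot: [-0.0, 0.817, -0.577, 0.001]
contact_force: [0.3, -0.9, 2.4]
width: 0.013
```

Run:
```python
from h import *
p,R,a,s=pose();print(p,a,s['contact_force'],s['moment'],s['width'],s['qpos'])
```

```text
[ 0.50018279 -0.15266281  0.02528354] -1.229407631612846 [ 0.31710442 -0.88964212  2.37211689] [-0.16861339 -0.01550906  0.13179058] 0.013044226049995639 [-4.29243547e-01  4.00131123e-01  1.90488114e+00 -1.69434616e-04
  8.34079424e-01  8.00276201e-01]
```

Request:
{"op": "move_arm", "data": {
  "motion": [
    [[0,0,0,0,-0.05],[0,0,0,0,-0.05],[0,0,0,0,-0.05],[0,0,0,0,-0.05],[0,0,0,0,-0.05]]
  ]
}}

```text
clock: 5.78
position: [0.4996, -0.152, 0.0252]
ee_rot: [-0.0, 0.976, -0.218, 0.0]
contact_force: [-0.7, 0.4, 4.9]
width: 0.0131
```

Request:
{"op": "move_arm", "data": {
  "motion": [
    [[0,0,0,0,-0.05],[0,0,0,0,-0.05],[0,0,0,0,-0.01],[0,0,0,0,0],[0,0,0,0,0]]
  ]
}}

```text
clock: 6.4
position: [0.4993, -0.152, 0.0253]
ee_rot: [-0.0, 0.999, -0.049, 0.0]
contact_force: [-1.5, -0.2, 5.6]
width: 0.0128
```

Run:
```python
from h import *
p,R,a,s=pose();print(p,a,s['contact_force'],s['moment'],s['width'],s['qpos'][5])
```

```text
[ 0.49926259 -0.15197423  0.02525649] -0.098981022177297 [-1.50660311 -0.24780053  5.58030395] [0.07715418 0.32391023 0.01116773] 0.012778077811652832 -0.3304390398145529
```

Request:
{"op": "move_arm", "data": {
  "motion": [
    [[0.45,0,0,0,0],[0.45,0,0,0,0],[0.45,0,0,-0.4,0],[0.45,0,0,-0.4,-0.03],[0.45,0,0,0,-0.031]]
  ]
}}

```text
clock: 7.02
position: [0.5017, -0.1531, 0.1075]
ee_rot: [0.002, 0.999, 0.048, 0.003]
contact_force: [0.5, -0.1, -0.3]
width: 0.0382
```

```bash
cat >> h.py <<'E'
O=np.array([.5998,-.1440]);TH=.0926
def F(x,y,z=None):
    w=O+np.array([x*np.cos(TH)-y*np.sin(TH),x*np.sin(TH)+y*np.cos(TH)]);return w if z is None else np.array([*w,z])
MO=np.array([.5492,.2915]);MT=-.067
def toM(w): d=np.array(w)[:2]-MO;return np.array([d@[np.cos(MT),np.sin(MT)],d@[-np.sin(MT),np.cos(MT)]])
def toF(w): d=np.array(w)[:2]-O;return np.array([d@[np.cos(TH),np.sin(TH)],d@[-np.sin(TH),np.cos(TH)]])
E
python3 - <<'E'
from h import *
plan([F(-.002,-.088,.10),F(-.002,-.088,.004),F(-.002,.12,.004),F(.041,.434,.004)],TH)
E
```

```text
t 7.03 p [ 0.5017 -0.1531  0.1075] ang 0.096 q6 -0.53 F [ 0.5 -0.1 -0.3] w 0.0382
turn total 0.0011 rows 0.018291004791234432
[ 0.6059 -0.2318  0.1   ] total [0.965 0.88  0.075] n>= 3 each [0.322 0.293 0.025]
[ 0.6059 -0.2318  0.004 ] total [0.   0.   0.96] n>= 2 each [0.   0.   0.48]
[ 0.5867 -0.0247  0.004 ] total [-0.   -2.08 -0.  ] n>= 4 each [-0.   -0.52 -0.  ]
[0.6005 0.2919 0.004 ] total [ 0.43 -3.14 -0.  ] n>= 6 each [ 0.072 -0.523 -0.   ]
```

Request:
{"op": "move_arm", "data": {
  "motion": [
    [[0.45,0.322,0.294,0.025,0],[0.45,0.322,0.293,0.025,0],[0.45,0.322,0.293,0.025,0],[0.45,0,0,0.5,0],[0.45,0,0,0.46,0]]
  ]
}}

```text
clock: 7.65
position: [0.6042, -0.2313, -0.0005]
ee_rot: [0.0, 0.999, 0.046, 0.0]
contact_force: [-0.5, -0.0, -1.3]
width: 0.0382
```

Run:
```python
from h import *
plan([F(-.002,.12,.004),F(.041,.434,.004)])
im=shot('scene');x,y=map(int,proj('scene',F(0,-.04,0)));c=im[y-60:y+60,x-75:x+75]
cv2.imwrite('pics/c3.png',cv2.resize(c[:,:,::-1],None,fx=4,fy=4,interpolation=cv2.INTER_CUBIC))
```

```text
t 7.65 p [ 6.042e-01 -2.313e-01 -5.000e-04] ang 0.092 q6 -0.57 F [-0.5 -0.  -1.3] w 0.0382
[ 0.5867 -0.0247  0.004 ] total [ 0.016 -2.073 -0.045] n>= 4 each [ 0.004 -0.518 -0.011]
[0.6005 0.2919 0.004 ] total [ 0.429 -3.14  -0.   ] n>= 6 each [ 0.072 -0.523 -0.   ]
```

View pics/c3.png

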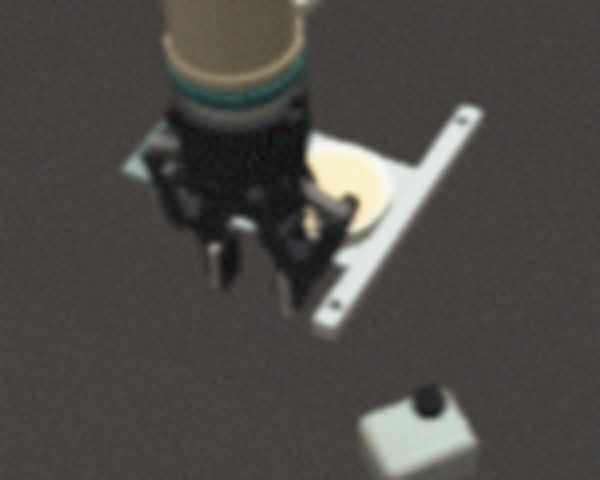

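The fingers are down in the lane behind the dish and clear of the fence. Next, push it out.

Request:
{"op": "move_arm", "data": {
  "motion": [
    [[0.45,0.016,-0.1,-0.02,0],[0.45,0,-0.15,0,0],[0.45,0,-0.2,0,0],[0.45,0,-0.2,0,0],[0.45,0,-0.2,0,0]]
  ]
}}

```text
clock: 8.32
position: [0.597, -0.1442, 0.0029]
ee_rot: [-0.0, 0.999, 0.047, -0.0]
contact_force: [-0.6, 0.1, -0.1]
width: 0.0382
```

Request:
{"op": "move_arm", "data": {
  "motion": [
    [[0.45,0,-0.25,0,0],[0.45,0,-0.25,0,0],[0.45,0,-0.25,0,0],[0.45,0,-0.25,0,0],[0.45,0,-0.22,0,0]]
  ]
}}

```text
clock: 8.95
position: [0.5857, -0.0226, 0.0029]
ee_rot: [-0.0, 0.999, 0.047, 0.0]
contact_force: [-0.1, -0.4, 0.4]
width: 0.0386
```

```bash
cat >> h.py <<'E'
def dishes(im,z=.018):
    hsv=cv2.cvtColor(im,cv2.COLOR_RGB2HSV);m=((hsv[:,:,2]>170)&(hsv[:,:,0]<35)&(hsv[:,:,1]<60)).astype(np.uint8)
    m=cv2.morphologyEx(m,cv2.MORPH_OPEN,np.ones((3,3)));r=[]
    for c in cv2.findContours(m,0,1)[0]:
        a=cv2.contourArea(c);(x,y),rad=cv2.minEnclosingCircle(c)
        if 200<a<650 and rad<17 and 100<y<330:
            b=cv2.boundingRect(c);w=ray('top',(b[0]+b[2]/2-.5,b[1]+b[3]/2-.5),z)[:2];r.append(w);print('dish px',round(x),round(y),'a',a,b[2:],'w',w.round(4),'M',toM(w).round(3),'F',toF(w).round(3))
E
python3 - <<'E'
from h import *
dishes(shot('top','t4.png'));plan([F(.041,.434,.002)])
E
```

```text
dish px 212 252 a 484.0 (25, 26) w [0.3623 0.2932] M [-0.187 -0.011] F [-0.196  0.457]
dish px 306 218 a 277.0 (26, 28) w [ 0.4666 -0.0015] M [-0.063 -0.298] F [-0.119  0.154]
dish px 441 206 a 490.5 (26, 25) w [ 0.4907 -0.4155] M [-0.011 -0.709] F [-0.134 -0.26 ]
dish px 297 180 a 298.0 (17, 26) w [0.5784 0.0376] M [ 0.046 -0.251] F [-0.004  0.183]
t 9.0 p [ 0.5849 -0.0202  0.0028] ang 0.094 q6 -0.25 F [-0.3  1.7  0.9] w 0.0382
[0.6005 0.2919 0.002 ] total [ 0.449 -3.093  0.008] n>= 6 each [ 0.075 -0.515  0.001]
```

Request:
{"op": "move_arm", "data": {
  "motion": [
    [[0.45,0,-0.25,0,0],[0.45,0.035,-0.25,0,0],[0.45,0.035,-0.25,0,0],[0.45,0.035,-0.25,0,0],[0.45,0.035,-0.25,0,0]]
  ]
}}

```text
clock: 9.62
position: [0.5884, 0.102, 0.0029]
ee_rot: [0.0, 0.999, 0.046, 0.0]
contact_force: [0.9, -0.2, 0.6]
width: 0.0388
```

Request:
{"op": "move_arm", "data": {
  "motion": [
    [[0.45,0.04,-0.25,0,0],[0.45,0.04,-0.25,0,0],[0.45,0.04,-0.25,0,0],[0.45,0.04,-0.25,0,0],[0.45,0.04,-0.22,0,0]]
  ]
}}

```text
clock: 10.25
position: [0.5969, 0.2255, 0.0028]
ee_rot: [0.0, 0.999, 0.047, 0.0]
contact_force: [0.0, -0.1, -0.3]
width: 0.0386
```

Request:
{"op": "move_arm", "data": {
  "motion": [
    [[0.45,0.03,-0.18,0,0],[0.45,0.03,-0.15,0,0],[0.45,0.02,-0.12,0,0],[0.45,0.02,-0.1,0,0],[0.45,0.02,-0.08,0,0]]
  ]
}}

```text
clock: 10.88
position: [0.6031, 0.2887, 0.0028]
ee_rot: [0.0, 0.999, 0.046, -0.0]
contact_force: [-0.2, -1.1, 0.5]
width: 0.0381
```

Run:
```python
from h import *
dishes(shot('top','t5.png'));plan([F(.041,.434,.002)])
```

```text
dish px 307 223 a 479.5 (26, 25) w [0.4467 0.0021] M [-0.083 -0.296] F [-0.139  0.16 ]
dish px 441 206 a 490.5 (26, 25) w [ 0.4907 -0.4155] M [-0.011 -0.709] F [-0.134 -0.26 ]
dish px 351 173 a 253.0 (19, 19) w [ 0.5983 -0.139 ] M [ 0.078 -0.426] F [-0.001  0.005]
t 10.93 p [0.6035 0.2898 0.0029] ang 0.093 q6 0.25 F [-0.4 -0.1  0.1] w 0.0384
[0.6005 0.2919 0.002 ] total [-0.028 -0.024  0.009] n>= 1 each [-0.028 -0.024  0.009]
```

View pics/t5.png

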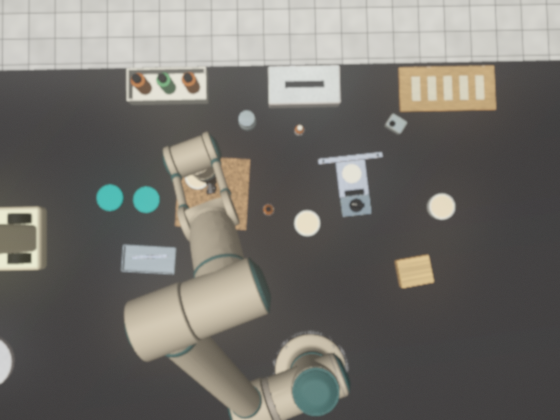

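Request:
{"op": "move_arm", "data": {
  "motion": [
    [[0.45,0,0.1,0,0],[0.45,0,0.1,0,0],[0.45,0,0,-0.5,0],[0.45,0,0,-0.5,0],[0.45,0,0,0,0]]
  ]
}}

```text
clock: 11.55
position: [0.6083, 0.2682, 0.1079]
ee_rot: [-0.001, 0.999, 0.046, 0.005]
contact_force: [1.0, -0.4, -0.1]
width: 0.0382
```

Request:
{"op": "move_arm", "data": {
  "motion": [
    [[0.45,0,0,0,-0.056],[0.45,0,0,0,-0.056],[0.45,0,0,0,-0.056],[0.45,0,0,0,-0.056],[0.45,0,0,0,-0.056]]
  ]
}}

```text
clock: 12.18
position: [0.6043, 0.2672, 0.1016]
ee_rot: [-0.0, 0.883, 0.469, -0.001]
contact_force: [0.5, 0.3, 0.6]
width: 0.0388
```

Request:
{"op": "move_arm", "data": {
  "motion": [
    [[0.45,0,0,0,-0.056],[0.45,0,0,0,-0.056],[0.45,0,0,0,-0.056],[0.45,0,0,0,0],[0.45,0,0,0,0]]
  ]
}}

```text
clock: 12.8
position: [0.6047, 0.2678, 0.1022]
ee_rot: [-0.0, 0.733, 0.681, -0.0]
contact_force: [-0.6, -0.5, 0.2]
width: 0.0383
```

```bash
cat >> h.py <<'E'
def M(x,y,z=None):
    w=MO+np.array([x*np.cos(MT)-y*np.sin(MT),x*np.sin(MT)+y*np.cos(MT)]);return w if z is None else np.array([*w,z])
E
python3 - <<'E'
from h import *
plan([M(-.27,-.011,.10),M(-.27,-.011,.003),M(-.095,-.009,.003)],MT+np.pi/2)
s=ray('top',(351,173),0)[:2];print('spot',s,'F',toF(s));im=cv2.imread('pics/t5.png')[:,:,::-1].copy();dishes(im,0)
E
```

```text
t 12.8 p [0.6047 0.2678 0.1022] ang 1.497 q6 -1.19 F [-0.6 -0.5  0.2] w 0.0383
turn total -0.0021 rows 0.03499803489891629
[0.2791 0.2986 0.1   ] total [ 0.089 -3.269  0.022] n>= 6 each [ 0.015 -0.545  0.004]
[0.2791 0.2986 0.003 ] total [0.   0.   0.97] n>= 2 each [0.    0.    0.485]
[0.4538 0.2889 0.003 ] total [ 0.02  1.75 -0.  ] n>= 3 each [ 0.007  0.583 -0.   ]
spot [ 0.60045519 -0.14179347] F [0.00085642 0.00213649]
dish px 307 223 a 479.5 (26, 25) w [0.447 0.001] M [-0.083 -0.297] F [-0.139  0.158]
dish px 441 206 a 490.5 (26, 25) w [ 0.4915 -0.4217] M [-0.01  -0.715] F [-0.133 -0.266]
dish px 351 173 a 253.0 (19, 19) w [ 0.6005 -0.1418] M [ 0.08  -0.429] F [0.001 0.002]
```

Request:
{"op": "move_arm", "data": {
  "motion": [
    [[0.45,0.018,-0.55,0,0],[0.45,0.018,-0.55,0,0],[0.45,0.018,-0.55,0,0],[0.45,0.018,-0.55,0,0],[0.45,0.018,-0.55,0,0]]
  ]
}}

```text
clock: 13.42
position: [0.3296, 0.2967, 0.1028]
ee_rot: [-0.0, 0.733, 0.681, 0.0]
contact_force: [0.4, 0.3, 1.3]
width: 0.0386
```

Request:
{"op": "move_arm", "data": {
  "motion": [
    [[0.45,0,-0.52,0.02,0],[0.45,0,0,0.5,0],[0.45,0,0,0.42,0],[0.45,0,0,0.04,0],[0.45,0,0,0,0]]
  ]
}}

```text
clock: 14.05
position: [0.2801, 0.3008, 0.0053]
ee_rot: [0.0, 0.732, 0.681, 0.0]
contact_force: [0.5, -0.3, 0.1]
width: 0.0388
```

Run:
```python
from h import *
dishes(shot('top','t6.png'));plan([M(-.095,-.009,.003)])
```

```text
dish px 212 252 a 486.0 (25, 26) w [0.3623 0.2932] M [-0.187 -0.011] F [-0.196  0.457]
dish px 307 223 a 478.5 (26, 25) w [0.4467 0.0021] M [-0.083 -0.296] F [-0.139  0.16 ]
dish px 441 206 a 490.5 (26, 25) w [ 0.4907 -0.4155] M [-0.011 -0.709] F [-0.134 -0.26 ]
dish px 351 173 a 246.0 (19, 18) w [ 0.5967 -0.1389] M [ 0.076 -0.426] F [-0.003  0.005]
dish px 197 176 a 537.0 (27, 27) w [0.5982 0.3362] M [0.046 0.048] F [0.043 0.478]
t 14.1 p [0.2805 0.3012 0.0058] ang 1.499 q6 -0.85 F [-0.3  0.6  0.4] w 0.0384
[0.4538 0.2889 0.003 ] total [1.000e-03 1.737e+00 2.800e-02] n>= 3 each [0.    0.579 0.009]
```

Request:
{"op": "move_arm", "data": {
  "motion": [
    [[0.45,0,0.1,0.02,0],[0.45,0,0.15,0,0],[0.45,0,0.2,0,0],[0.45,0,0.25,0,0],[0.45,0,0.25,0,0]]
  ]
}}

```text
clock: 14.72
position: [0.3763, 0.2935, 0.0029]
ee_rot: [-0.0, 0.732, 0.681, 0.0]
contact_force: [-2.0, 0.4, 2.1]
width: 0.0379
```

Request:
{"op": "move_arm", "data": {
  "motion": [
    [[0.45,0,0.22,0,0],[0.45,0,0.2,0,0],[0.45,0,0.16,0,0],[0.45,0,0.12,0,0],[0.45,0,0.08,0,0]]
  ]
}}

```text
clock: 15.35
position: [0.4525, 0.2882, 0.0027]
ee_rot: [-0.0, 0.732, 0.682, -0.0]
contact_force: [-1.1, 0.1, 0.5]
width: 0.0382
```

Request:
{"op": "move_arm", "data": {
  "motion": [
    [[0.45,0,-0.1,0,0],[0.45,0,-0.1,0,0],[0.45,0,0,-0.4,0],[0.45,0,0,-0.5,0],[0.45,0,0,0,0]]
  ]
}}

```text
clock: 15.98
position: [0.4333, 0.2912, 0.0965]
ee_rot: [0.001, 0.731, 0.682, 0.004]
contact_force: [-0.1, -0.4, -0.7]
width: 0.0383
```

Run:
```python
from h import *
dishes(shot('top','t7.png'));plan([])
for nm,p in(('oil? base',(268,210)),):print(ray('top',p,.03)[:2])
im=cv2.imread('pics/t7.png');cv2.imwrite('pics/c7.png',cv2.resize(im[145:265,165:325],None,fx=5,fy=5,interpolation=cv2.INTER_CUBIC))
```

```text
dish px 307 223 a 478.5 (26, 25) w [0.4467 0.0021] M [-0.083 -0.296] F [-0.139  0.16 ]
dish px 214 208 a 392.0 (25, 26) w [0.4999 0.2821] M [-0.049 -0.013] F [-0.06   0.434]
dish px 441 206 a 490.5 (26, 25) w [ 0.4907 -0.4155] M [-0.011 -0.709] F [-0.134 -0.26 ]
dish px 351 173 a 251.0 (19, 19) w [ 0.5983 -0.139 ] M [ 0.078 -0.426] F [-0.001  0.005]
dish px 197 176 a 538.0 (27, 27) w [0.5982 0.3362] M [0.046 0.048] F [0.043 0.478]
t 16.02 p [0.4318 0.2903 0.0945] ang 1.501 q6 -1.04 F [-0.8 -0.1  0.2] w 0.0385
[0.4884137  0.11931904]
```

View pics/c7.png

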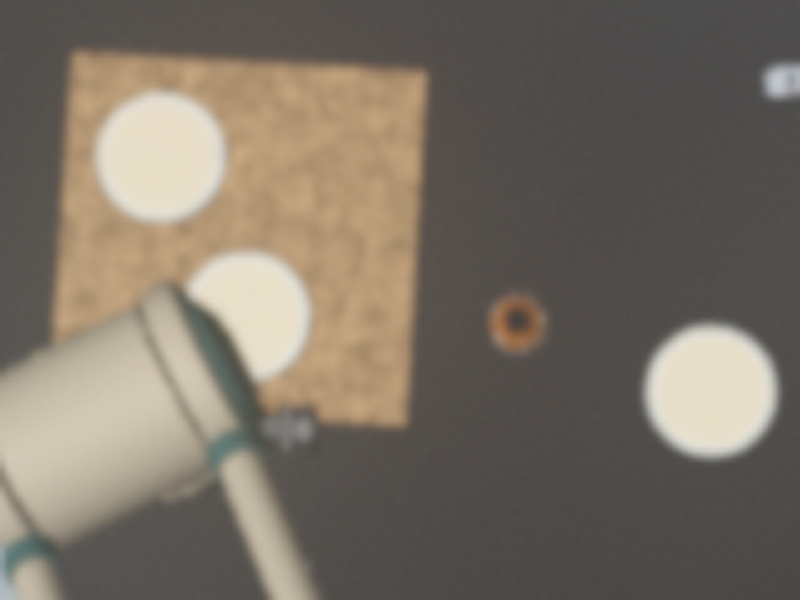

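Run:
```python
from h import *
plan([M(-.165,-.296,.1),M(-.165,-.296,.003),M(-.016,-.296,.003)],MT+np.pi/2)
```

```text
t 16.02 p [0.4318 0.2903 0.0945] ang 1.501 q6 -1.04 F [-0.8 -0.1  0.2] w 0.0385
turn total -0.0008 rows 0.013426451516931157
[0.3648 0.0072 0.1   ] total [-2.869 -0.48  -0.055] n>= 5 each [-0.574 -0.096 -0.011]
[0.3648 0.0072 0.003 ] total [0.   0.   0.97] n>= 2 each [0.    0.    0.485]
[ 0.5134 -0.0028  0.003 ] total [ 0.    1.49 -0.  ] n>= 3 each [ 0.     0.497 -0.   ]
```

Request:
{"op": "move_arm", "data": {
  "motion": [
    [[0.45,-0.57,-0.1,-0.01,0],[0.45,-0.57,-0.1,-0.01,0],[0.45,-0.57,-0.1,-0.01,0],[0.45,-0.57,-0.1,-0.01,0],[0.45,-0.57,-0.08,-0.01,0]]
  ]
}}

```text
clock: 16.65
position: [0.3614, 0.0079, 0.0965]
ee_rot: [-0.001, 0.731, 0.682, -0.001]
contact_force: [1.4, -0.6, -0.1]
width: 0.0384
```

Request:
{"op": "move_arm", "data": {
  "motion": [
    [[0.45,-0.02,0,0,0],[0.45,0,0,0.5,0],[0.45,0,0,0.4,0],[0.45,0,0,0.04,0],[0.45,0,0,0,0]]
  ]
}}

```text
clock: 17.27
position: [0.3638, 0.0076, 0.0038]
ee_rot: [-0.0, 0.731, 0.682, -0.0]
contact_force: [1.1, 0.8, 0.5]
width: 0.0384
```

Run:
```python
from h import *
dishes(shot('top'));plan([M(-.016,-.296,.003)])
```

```text
dish px 307 223 a 479.5 (26, 25) w [0.4467 0.0021] M [-0.083 -0.296] F [-0.139  0.16 ]
dish px 214 208 a 543.5 (27, 27) w [0.4984 0.2852] M [-0.05 -0.01] F [-0.061  0.437]
dish px 441 206 a 490.5 (26, 25) w [ 0.4907 -0.4155] M [-0.011 -0.709] F [-0.134 -0.26 ]
dish px 351 173 a 252.0 (19, 19) w [ 0.5983 -0.139 ] M [ 0.078 -0.426] F [-0.001  0.005]
dish px 197 176 a 539.0 (27, 27) w [0.5982 0.3362] M [0.046 0.048] F [0.043 0.478]
t 17.32 p [0.3646 0.0073 0.0044] ang 1.502 q6 -1.67 F [-0.1  0.1 -0.2] w 0.0387
[ 0.5134 -0.0028  0.003 ] total [0.002 1.491 0.014] n>= 3 each [0.001 0.497 0.005]
```

Request:
{"op": "move_arm", "data": {
  "motion": [
    [[0.45,0,0.1,0.015,0],[0.45,0,0.15,0,0],[0.45,0,0.18,0,0],[0.45,0,0.2,0,0],[0.45,0,0.2,0,0]]
  ]
}}

```text
clock: 17.95
position: [0.4482, 0.0008, 0.0025]
ee_rot: [-0.0, 0.732, 0.682, -0.0]
contact_force: [-1.8, -1.1, 0.7]
width: 0.0385
```

Request:
{"op": "move_arm", "data": {
  "motion": [
    [[0.45,0,0.2,0,0],[0.45,0,0.16,0,0],[0.45,0,0.13,0,0],[0.45,0,0.1,0,0],[0.45,0,0.07,0,0]]
  ]
}}

```text
clock: 18.58
position: [0.513, -0.0037, 0.0022]
ee_rot: [-0.0, 0.732, 0.682, -0.0]
contact_force: [-1.3, 0.4, 1.5]
width: 0.0387
```

Request:
{"op": "move_arm", "data": {
  "motion": [
    [[0.45,0,-0.1,0,0],[0.45,0,-0.1,0,0],[0.45,0,0,-0.5,0],[0.45,0,0,-0.4,0],[0.45,0,0,0,0]]
  ]
}}

```text
clock: 19.2
position: [0.4938, -0.0025, 0.0952]
ee_rot: [0.003, 0.732, 0.682, 0.002]
contact_force: [-0.6, -0.5, 0.3]
width: 0.0387
```

Request:
{"op": "move_arm", "data": {
  "motion": [
    [[0.45,0,0,0,0.056],[0.45,0,0,0,0.056],[0.45,0,0,0,0.056],[0.45,0,0,0,0.056],[0.45,0,0,0,0.056]]
  ]
}}

```text
clock: 19.82
position: [0.4906, -0.0021, 0.091]
ee_rot: [-0.001, 0.953, 0.303, -0.001]
contact_force: [0.2, 0.0, -0.4]
width: 0.0387
```

Request:
{"op": "move_arm", "data": {
  "motion": [
    [[0.45,0,0,0,0.056],[0.45,0,0,0,0.056],[0.45,0,0,0,0.056],[0.45,0,0,0,0.052],[0.45,0,0,0,0]]
  ]
}}

```text
clock: 20.45
position: [0.491, -0.0021, 0.0912]
ee_rot: [-0.0, 0.999, -0.034, -0.001]
contact_force: [-0.2, -1.0, 0.4]
width: 0.0381
```

Run:
```python
from h import *
dishes(shot('top','t8.png'));plan([M(.028,-.385,.1),M(.028,-.385,.003),M(.045,-.094,.003)],MT)
```

```text
dish px 336 278 a 215.5 (18, 29) w [ 0.2767 -0.0888] M [-0.246 -0.398] F [-0.317  0.085]
dish px 214 208 a 543.5 (27, 27) w [0.4984 0.2852] M [-0.05 -0.01] F [-0.061  0.437]
dish px 441 206 a 490.5 (26, 25) w [ 0.4907 -0.4155] M [-0.011 -0.709] F [-0.134 -0.26 ]
dish px 351 174 a 250.5 (19, 18) w [ 0.5967 -0.1389] M [ 0.076 -0.426] F [-0.003  0.005]
dish px 197 176 a 538.0 (27, 27) w [0.5982 0.3362] M [0.046 0.048] F [0.043 0.478]
t 20.5 p [ 0.4913 -0.0022  0.0914] ang -0.068 q6 -0.08 F [-0.1 -0.7  0. ] w 0.0382
turn total -0.0003 rows 0.00424037519728263
[ 0.5514 -0.0945  0.1   ] total [ 0.662  0.881 -0.086] n>= 2 each [ 0.331  0.441 -0.043]
[ 0.5514 -0.0945  0.003 ] total [0.   0.   0.97] n>= 2 each [0.    0.    0.485]
[0.5878 0.1947 0.003 ] total [ 0.17 -2.91 -0.  ] n>= 5 each [ 0.034 -0.582 -0.   ]
```

Request:
{"op": "move_arm", "data": {
  "motion": [
    [[0.45,0.33,0.32,-0.04,0],[0.45,0.33,0.32,-0.04,0],[0.45,0,0,0,0],[0.45,0,0,0,0],[0.45,0,0,0,0]]
  ]
}}

```text
clock: 21.12
position: [0.5525, -0.0698, 0.0998]
ee_rot: [-0.0, 0.999, -0.035, -0.001]
contact_force: [-0.5, -0.9, 0.2]
width: 0.0385
```

Run:
```python
from h import *
dishes(shot('top'));im=shot('scene');dishes
hsv=cv2.cvtColor(im,cv2.COLOR_RGB2HSV);m=((hsv[:,:,2]>170)&(hsv[:,:,0]<35)&(hsv[:,:,1]<80)).astype(np.uint8)
for c in cv2.findContours(m,0,1)[0]:
    b=cv2.boundingRect(c);w=ray('scene',(b[0]+b[2]/2-.5,b[1]+b[3]/2-.5),.018)
    if 200<cv2.contourArea(c)<900:print('scene',b,w[:2].round(3),toM(w).round(3))
plan([M(.028,-.361,.003),M(.045,-.094,.003)],MT)
```

```text
dish px 214 208 a 542.5 (27, 27) w [0.4984 0.2852] M [-0.05 -0.01] F [-0.061  0.437]
dish px 441 206 a 490.5 (26, 25) w [ 0.4907 -0.4155] M [-0.011 -0.709] F [-0.134 -0.26 ]
dish px 197 176 a 538.0 (27, 27) w [0.5982 0.3362] M [0.046 0.048] F [0.043 0.478]
scene (288, 395, 39, 25) [ 0.86  -0.349] [ 0.353 -0.618]
scene (130, 333, 36, 29) [ 0.481 -0.408] [-0.021 -0.702]
scene (246, 290, 24, 18) [ 0.61  -0.156] [ 0.09  -0.443]
scene (259, 248, 29, 20) [ 0.561 -0.009] [ 0.032 -0.299]
scene (330, 192, 26, 15) [0.601 0.333] [0.049 0.045]
scene (295, 190, 25, 15) [0.5   0.286] [-0.049 -0.009]
scene (95, 182, 67, 36) [ 0.018 -0.016] [-0.51  -0.342]
scene (411, 180, 59, 51) [0.871 0.456] [0.31  0.186]
scene (136, 130, 23, 22) [-0.207  0.301] [-0.755 -0.041]
scene (335, 96, 67, 30) [0.41  0.955] [-0.184  0.653]
scene (224, 91, 47, 24) [-0.071  0.77 ] [-0.651  0.436]
scene (279, 84, 36, 15) [0.052 0.98 ] [-0.542  0.654]
scene (173, 29, 43, 20) [-0.833  1.328] [-1.448  0.942]
scene (354, 28, 34, 19) [0.034 1.831] [-0.617  1.501]
scene (177, 0, 27, 27) [-1.195  1.721] [-1.836  1.309]
t 21.23 p [ 0.553  -0.0699  0.1002] ang -0.069 q6 -0.18 F [ 0.2 -0.2 -0.4] w 0.0387
turn total -0.0007 rows 0.011824790656351713
[ 0.553  -0.0706  0.003 ] total [0.    0.006 0.972] n>= 2 each [0.    0.003 0.486]
[0.5878 0.1947 0.003 ] total [ 0.17 -2.67 -0.  ] n>= 5 each [ 0.034 -0.534 -0.   ]
```

Request:
{"op": "move_arm", "data": {
  "motion": [
    [[0.45,0.02,0,0.5,0],[0.45,0,0,0.42,0],[0.45,0,0,0.045,0],[0.45,0,-0.1,0,0],[0.45,0,-0.12,0,0]]
  ]
}}

```text
clock: 21.85
position: [0.5589, -0.0485, 0.0056]
ee_rot: [0.0, 0.999, -0.035, 0.002]
contact_force: [-0.5, 0.0, 0.2]
width: 0.0384
```

Request:
{"op": "move_arm", "data": {
  "motion": [
    [[0.45,0,-0.16,0,0],[0.45,0.01,-0.2,0,0],[0.45,0.01,-0.22,0,0],[0.45,0.01,-0.22,0,0],[0.45,0.01,-0.22,0,0]]
  ]
}}

```text
clock: 22.48
position: [0.569, 0.0542, 0.0044]
ee_rot: [0.0, 0.999, -0.035, 0.001]
contact_force: [-0.3, -1.9, 1.3]
width: 0.0386
```

Request:
{"op": "move_arm", "data": {
  "motion": [
    [[0.45,0.01,-0.22,0,0],[0.45,0.01,-0.22,0,0],[0.45,0.01,-0.22,0,0],[0.45,0.01,-0.2,0,0],[0.45,0.01,-0.18,0,0]]
  ]
}}

```text
clock: 23.1
position: [0.581, 0.1573, 0.0039]
ee_rot: [0.0, 0.999, -0.035, 0.0]
contact_force: [-0.2, -2.0, 2.4]
width: 0.0384
```

Request:
{"op": "move_arm", "data": {
  "motion": [
    [[0.45,0.01,-0.14,0,0],[0.45,0.01,-0.1,0,0],[0.45,0.01,-0.08,0,0],[0.45,0,-0.05,0,0],[0.45,0,0,0,0]]
  ]
}}

```text
clock: 23.72
position: [0.5866, 0.1929, 0.0036]
ee_rot: [-0.0, 0.999, -0.035, -0.0]
contact_force: [-0.1, -0.4, -0.6]
width: 0.0383
```

Request:
{"op": "move_arm", "data": {
  "motion": [
    [[0.45,0,0.1,0,0],[0.45,0,0.1,0,0],[0.45,0,0,-0.5,0],[0.45,0,0,-0.5,0],[0.45,0,0.2,0,0]]
  ]
}}

```text
clock: 24.35
position: [0.5871, 0.1528, 0.1083]
ee_rot: [-0.001, 0.999, -0.035, 0.005]
contact_force: [0.3, -0.3, 0.2]
width: 0.0383
```

Run:
```python
from h import *
dishes(shot('top','t9.png'));im=shot('scene','s9.png')
hsv=cv2.cvtColor(im,cv2.COLOR_RGB2HSV);m=((hsv[:,:,2]>170)&(hsv[:,:,0]<35)&(hsv[:,:,1]<80)).astype(np.uint8)
for c in cv2.findContours(m,0,1)[0]:
    b=cv2.boundingRect(c);w=ray('scene',(b[0]+b[2]/2-.5,b[1]+b[3]/2-.5),.018)
    if 200<cv2.contourArea(c)<900 and .4<w[0]<.7 and b[1]>100:print('scene',b,w[:2].round(3),toM(w).round(3))
plan([])
```

```text
dish px 258 312 a 276.5 (29, 14) w [0.1805 0.1558] M [-0.359 -0.16 ] F [-0.39   0.337]
dish px 441 206 a 490.5 (26, 25) w [ 0.4907 -0.4155] M [-0.011 -0.709] F [-0.134 -0.26 ]
dish px 351 173 a 248.0 (19, 19) w [ 0.5983 -0.139 ] M [ 0.078 -0.426] F [-0.001  0.005]
dish px 197 176 a 539.0 (27, 27) w [0.5982 0.3362] M [0.046 0.048] F [0.043 0.478]
scene (130, 333, 36, 29) [ 0.481 -0.408] [-0.021 -0.702]
scene (246, 290, 24, 18) [ 0.61  -0.156] [ 0.09  -0.443]
scene (313, 206, 26, 16) [0.59  0.239] [ 0.045 -0.05 ]
scene (330, 192, 26, 15) [0.601 0.333] [0.049 0.045]
t 24.45 p [0.5832 0.1502 0.104 ] ang -0.073 q6 0.21 F [0.  0.7 0.1] w 0.0382
```

View pics/s9.png

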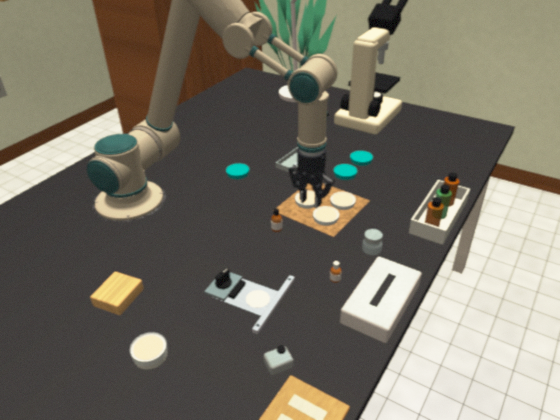

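Run:
```python
from h import *
plan([F(-.219,-.255,.104)])
```

```text
t 24.45 p [0.5832 0.1502 0.104 ] ang -0.073 q6 0.21 F [0.  0.7 0.1] w 0.0382
[ 0.4053 -0.4182  0.104 ] total [-1.362  5.798  0.   ] n>= 10 each [-0.136  0.58   0.   ]
```

Request:
{"op": "move_arm", "data": {
  "motion": [
    [[0.45,-0.136,0.58,0,0],[0.45,-0.136,0.58,0,0],[0.45,-0.136,0.58,0,0],[0.45,-0.136,0.58,0,0],[0.45,-0.136,0.58,0,0]]
  ]
}}

```text
clock: 25.08
position: [0.4933, -0.1331, 0.1019]
ee_rot: [-0.001, 0.999, -0.036, -0.002]
contact_force: [0.7, -0.7, -0.6]
width: 0.0385
```

Request:
{"op": "move_arm", "data": {
  "motion": [
    [[0.45,-0.136,0.58,0,0],[0.45,-0.136,0.58,0,0],[0.45,-0.136,0.58,0,0],[0.45,-0.136,0.58,0,0],[0.45,-0.136,0.58,0,0]]
  ]
}}

```text
clock: 25.7
position: [0.4053, -0.4171, 0.1016]
ee_rot: [-0.002, 0.999, -0.036, -0.001]
contact_force: [0.5, -0.2, 0.1]
width: 0.0384
```

Request:
{"op": "move_arm", "data": {
  "motion": [
    [[0.45,0,0,0,0.056],[0.45,0,0,0,0.056],[0.45,0,0,0,0.056],[0.45,0,0,0,0.056],[0.45,0,0,0,0.056]]
  ]
}}

```text
clock: 26.32
position: [0.406, -0.4152, 0.1015]
ee_rot: [-0.001, 0.888, -0.46, -0.002]
contact_force: [-1.1, -0.3, -1.3]
width: 0.0384
```

Request:
{"op": "move_arm", "data": {
  "motion": [
    [[0.45,0,0,0,0.056],[0.45,0,0,0,0.056],[0.45,0,0,0,0.056],[0.45,0,0,0,0],[0.45,0,0,0,0]]
  ]
}}

```text
clock: 26.95
position: [0.4067, -0.4158, 0.1026]
ee_rot: [-0.0, 0.74, -0.673, -0.001]
contact_force: [0.8, -0.4, -0.3]
width: 0.0382
```

Run:
```python
from h import *
dishes(shot('top','t10.png'),.032);plan([F(-.219,-.255,.1),F(-.219,-.255,.003),F(-.050,-.255,.003)],TH-np.pi/2)
```

```text
dish px 214 208 a 542.0 (27, 27) w [0.4977 0.2834] M [-0.051 -0.012] F [-0.062  0.435]
dish px 441 206 a 490.5 (26, 25) w [ 0.49   -0.4106] M [-0.012 -0.705] F [-0.134 -0.255]
dish px 228 178 a 537.0 (27, 27) w [0.5885 0.2395] M [ 0.043 -0.049] F [0.024 0.383]
dish px 351 173 a 250.5 (19, 19) w [ 0.5966 -0.1367] M [ 0.076 -0.424] F [-0.003  0.008]
dish px 197 176 a 540.0 (27, 27) w [0.5965 0.3339] M [0.044 0.045] F [0.041 0.476]
t 27.0 p [ 0.4068 -0.4159  0.1029] ang -1.476 q6 0.56 F [-1.1 -0.5  0.7] w 0.0385
turn total 0.0006 rows 0.010107236465310542
[ 0.4053 -0.4182  0.1   ] total [0.021 0.017 0.029] n>= 1 each [0.021 0.017 0.029]
[ 0.4053 -0.4182  0.003 ] total [0.   0.   0.97] n>= 2 each [0.    0.    0.485]
[ 0.5736 -0.4025  0.003 ] total [ 0.   -1.69 -0.  ] n>= 3 each [ 0.    -0.563 -0.   ]
```

Request:
{"op": "move_arm", "data": {
  "motion": [
    [[0.45,0.02,0.015,0.5,0],[0.45,0,0,0.45,0],[0.45,0,0,0.045,0],[0.45,0,-0.15,0,0],[0.45,0,-0.15,0,0]]
  ]
}}

```text
clock: 27.62
position: [0.4382, -0.4171, 0.0064]
ee_rot: [0.0, 0.739, -0.674, 0.002]
contact_force: [2.0, 0.6, -0.5]
width: 0.0383
```

Request:
{"op": "move_arm", "data": {
  "motion": [
    [[0.45,0,-0.12,0,0],[0.45,0,-0.16,0,0],[0.45,0,-0.18,0,0],[0.45,0,-0.2,0,0],[0.45,0,-0.2,0,0]]
  ]
}}

```text
clock: 28.25
position: [0.5227, -0.4075, 0.0044]
ee_rot: [0.0, 0.739, -0.673, -0.0]
contact_force: [-3.3, -0.9, 4.7]
width: 0.0386
```

Request:
{"op": "move_arm", "data": {
  "motion": [
    [[0.45,0,-0.18,0,0],[0.45,0,-0.14,0,0],[0.45,0,-0.1,0,0],[0.45,0,-0.07,0,0],[0.45,0,-0.04,0,0]]
  ]
}}

```text
clock: 28.88
position: [0.5744, -0.4027, 0.0041]
ee_rot: [-0.0, 0.739, -0.674, -0.0]
contact_force: [-2.5, -0.8, 3.1]
width: 0.0383
```

Request:
{"op": "move_arm", "data": {
  "motion": [
    [[0.45,0,0.1,0,0],[0.45,0,0.1,0,0],[0.45,0,0,-0.5,0],[0.45,0,0,-0.5,0],[0.45,0,0,0,0]]
  ]
}}

```text
clock: 29.5
position: [0.5561, -0.407, 0.1095]
ee_rot: [-0.0, 0.739, -0.674, 0.005]
contact_force: [0.4, 0.3, -0.1]
width: 0.0383
```

Request:
{"op": "move_arm", "data": {
  "motion": [
    [[0.45,0,0,0,-0.056],[0.45,0,0,0,-0.056],[0.45,0,0,0,-0.056],[0.45,0,0,0,-0.056],[0.45,0,0,0,-0.056]]
  ]
}}

```text
clock: 30.12
position: [0.5531, -0.4042, 0.1028]
ee_rot: [-0.001, 0.956, -0.292, -0.001]
contact_force: [-0.2, 0.8, -0.2]
width: 0.0382
```

Request:
{"op": "move_arm", "data": {
  "motion": [
    [[0.45,0,0,0,-0.056],[0.45,0,0,0,-0.056],[0.45,0,0,0,-0.056],[0.45,0,0,0,-0.052],[0.45,0,0,0,0]]
  ]
}}

```text
clock: 30.75
position: [0.5532, -0.4042, 0.103]
ee_rot: [-0.001, 0.999, 0.045, -0.001]
contact_force: [0.6, 0.2, -0.9]
width: 0.0382
```

```bash
cat >> h.py <<'E'
def sdish(im,z,lo=200):
    hsv=cv2.cvtColor(im,cv2.COLOR_RGB2HSV);m=((hsv[:,:,2]>170)&(hsv[:,:,0]<35)&(hsv[:,:,1]>25)&(hsv[:,:,1]<80)).astype(np.uint8)
    for c in cv2.findContours(m,0,1)[0]:
        b=cv2.boundingRect(c);w=ray('scene',(b[0]+b[2]/2-.5,b[1]+b[3]/2-.5),z)
        if lo<cv2.contourArea(c)<900 and .4<w[0]<.8 and b[1]>100:print('scene',b,w[:2].round(3),'M',toM(w).round(3),'F',toF(w).round(3))
E
python3 - <<'E'
from h import *
dishes(shot('top','t11.png'),.032);sdish(shot('scene','s11.png'),.032);plan([F(-.006,-.335,.1),F(-.006,-.335,.003),F(-.004,-.046,.003)],TH)
E
```

```text
dish px 214 208 a 544.5 (27, 27) w [0.4977 0.2834] M [-0.051 -0.012] F [-0.062  0.435]
dish px 228 178 a 537.0 (27, 27) w [0.5885 0.2395] M [ 0.043 -0.049] F [0.024 0.383]
dish px 351 173 a 249.0 (19, 19) w [ 0.5966 -0.1367] M [ 0.076 -0.424] F [-0.003  0.008]
dish px 197 176 a 540.0 (27, 27) w [0.5965 0.3339] M [0.044 0.045] F [0.041 0.476]
dish px 435 164 a 483.0 (26, 26) w [ 0.6209 -0.3939] M [ 0.117 -0.679] F [-0.002 -0.251]
scene (182, 354, 32, 30) [ 0.622 -0.4  ] M [ 0.119 -0.685] F [-0.002 -0.257]
scene (313, 206, 26, 16) [0.599 0.222] M [ 0.054 -0.066] F [0.033 0.365]
scene (330, 192, 26, 15) [0.609 0.315] M [0.058 0.027] F [0.051 0.456]
scene (295, 190, 25, 15) [0.509 0.268] M [-0.038 -0.026] F [-0.052  0.419]
t 30.85 p [ 0.5536 -0.4044  0.1034] ang 0.09 q6 -0.82 F [-0.6  0.6  1.1] w 0.0385
turn total -0.0008 rows 0.013980990669225637
[ 0.6248 -0.4781  0.1   ] total [0.641 0.8   0.034] n>= 2 each [0.32  0.4   0.017]
[ 0.6248 -0.4781  0.003 ] total [0.   0.   0.97] n>= 2 each [0.    0.    0.485]
[ 0.6001 -0.1902  0.003 ] total [ 0.02 -2.89 -0.  ] n>= 5 each [ 0.004 -0.578 -0.   ]
```

Request:
{"op": "move_arm", "data": {
  "motion": [
    [[0.45,0.2,0.4,0,0],[0.45,0.43,0.4,0,0],[0.45,0,0,0.5,0],[0.45,0,0,0.45,0],[0.45,0,0,0.05,0]]
  ]
}}

```text
clock: 31.48
position: [0.6228, -0.4772, 0.0004]
ee_rot: [-0.002, 0.999, 0.046, -0.002]
contact_force: [0.0, -0.7, 0.3]
width: 0.0385
```

Request:
{"op": "move_arm", "data": {
  "motion": [
    [[0.45,0,-0.15,0,0],[0.45,0,-0.13,0,0],[0.45,0,-0.15,0,0],[0.45,0,-0.18,0,0],[0.45,0,-0.2,0,0]]
  ]
}}

```text
clock: 32.1
position: [0.6177, -0.3979, 0.006]
ee_rot: [0.002, 0.999, 0.047, 0.001]
contact_force: [0.7, -3.0, 4.6]
width: 0.0381
```

Run:
```python
from h import *
dishes(shot('top','t12.png'),.032);sdish(shot('scene','s12.png'),.032);plan([F(-.004,-.046,.003)],TH)
```

```text
dish px 214 208 a 544.5 (27, 27) w [0.4977 0.2834] M [-0.051 -0.012] F [-0.062  0.435]
dish px 351 173 a 252.5 (19, 19) w [ 0.5966 -0.1367] M [ 0.076 -0.424] F [-0.003  0.008]
dish px 420 166 a 491.5 (26, 26) w [ 0.6125 -0.3505] M [ 0.106 -0.636] F [-0.006 -0.207]
scene (321, 191, 35, 30) [0.612 0.277] M [ 0.064 -0.01 ] F [0.051 0.418]
scene (295, 190, 25, 15) [0.509 0.268] M [-0.038 -0.026] F [-0.052  0.419]
t 32.2 p [ 0.6166 -0.3943  0.0047] ang 0.094 q6 -0.76 F [0.4 1.5 0.3] w 0.0384
turn total 0.0006 rows 0.009355611384442662
[ 0.6001 -0.1902  0.003 ] total [ 0.024 -2.047  0.017] n>= 4 each [ 0.006 -0.512  0.004]
```

Request:
{"op": "move_arm", "data": {
  "motion": [
    [[0.45,0.01,-0.15,0,0],[0.45,0.01,-0.18,0,0],[0.45,0.01,-0.2,0,0],[0.45,0.01,-0.2,0,0],[0.45,0,-0.2,0,0]]
  ]
}}

```text
clock: 32.83
position: [0.6122, -0.3031, 0.0042]
ee_rot: [-0.0, 0.999, 0.047, -0.0]
contact_force: [0.6, -2.1, 2.4]
width: 0.0386
```

Request:
{"op": "move_arm", "data": {
  "motion": [
    [[0.45,0,-0.2,0,0],[0.45,0,-0.2,0,0],[0.45,0,-0.16,0,0],[0.45,0,-0.13,0,0],[0.45,0,-0.1,0,0]]
  ]
}}

```text
clock: 33.45
position: [0.6049, -0.2253, 0.0042]
ee_rot: [-0.0, 0.999, 0.047, -0.0]
contact_force: [0.6, -2.1, 0.3]
width: 0.0385
```

Request:
{"op": "move_arm", "data": {
  "motion": [
    [[0.45,0,-0.1,0,0],[0.45,0,-0.08,0,0],[0.45,0,-0.05,0,0],[0.45,0,0,0,0],[0.45,0,0,0,0]]
  ]
}}

```text
clock: 34.08
position: [0.6025, -0.203, 0.004]
ee_rot: [-0.0, 0.999, 0.046, -0.0]
contact_force: [0.1, -0.2, -0.0]
width: 0.0381
```

Run:
```python
from h import *
dishes(shot('top','t13.png'),.032);sdish(shot('scene','s13.png'),.032);plan([F(-.004,-.046,.003)],TH)
a=cv2.imread('pics/t13.png');b=cv2.imread('pics/s13.png')
cv2.imwrite('pics/c13.png',np.hstack([cv2.resize(a[135:225,305:405],(400,360)),cv2.resize(b[250:340,200:300],(400,360))]))
```

```text
dish px 214 208 a 542.5 (27, 27) w [0.4977 0.2834] M [-0.051 -0.012] F [-0.062  0.435]
dish px 374 203 a 267.0 (30, 26) w [ 0.5139 -0.2063] M [-0.002 -0.499] F [-0.091 -0.054]
dish px 356 173 a 472.0 (27, 25) w [ 0.5994 -0.1522] M [ 0.08  -0.439] F [-0.001 -0.008]
scene (321, 191, 35, 30) [0.612 0.277] M [ 0.064 -0.01 ] F [0.051 0.418]
scene (295, 190, 25, 15) [0.509 0.268] M [-0.038 -0.026] F [-0.052  0.419]
t 34.17 p [ 0.6026 -0.2032  0.004 ] ang 0.093 q6 -0.53 F [-0.3  0.5 -0.6] w 0.0382
turn total -0.0 rows 0.00046557652404782764
[ 0.6001 -0.1902  0.003 ] total [-0.013 -0.132  0.01 ] n>= 1 each [-0.013 -0.132  0.01 ]
```

View pics/c13.png

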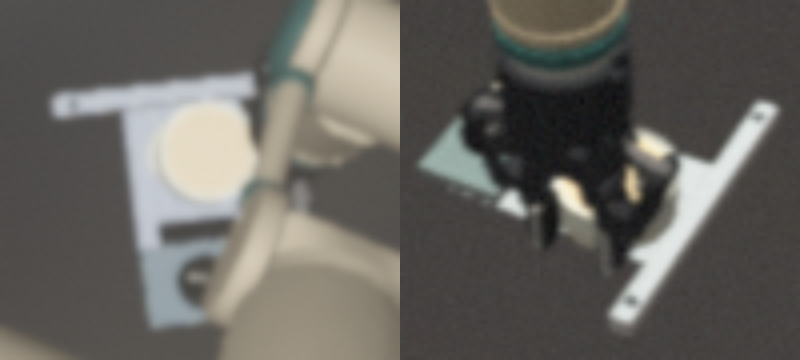

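Request:
{"op": "move_arm", "data": {
  "motion": [
    [[0.45,0,-0.05,0,0],[0.45,0,-0.05,0,0],[0.45,0,-0.04,0,0],[0.45,0,0,0,0],[0.45,0,0.2,0,0]]
  ]
}}

```text
clock: 34.8
position: [0.6032, -0.2086, 0.0044]
ee_rot: [-0.0, 0.999, 0.047, -0.0]
contact_force: [0.6, -0.1, 0.4]
width: 0.0385
```

Request:
{"op": "move_arm", "data": {
  "motion": [
    [[0.45,0,0.1,0,0],[0.6,0,0,-0.5,0],[0.6,0,0,-0.5,0],[0.6,0,0,0,0.03],[0.6,0,0,0,0.031]]
  ]
}}

```text
clock: 35.42
position: [0.6048, -0.2206, 0.1055]
ee_rot: [0.0, 0.999, -0.052, 0.001]
contact_force: [0.8, -0.8, 1.0]
width: 0.0514
```

Run:
```python
from h import *
dishes(shot('top','t14.png'),.032);im=shot('scene','s14.png');sdish(im,.032,100)
plan([[.4995,-.152,.1],[.4995,-.152,.024]],-.099)
b=cv2.imread('pics/s14.png');a=cv2.imread('pics/t14.png')
cv2.imwrite('pics/c14.png',np.hstack([cv2.resize(a[135:225,305:405],(400,360)),cv2.resize(b[250:340,200:300],(400,360))]))
```

```text
dish px 386 251 a 397.0 (20, 31) w [ 0.3566 -0.2321] M [-0.157 -0.535] F [-0.25  -0.065]
dish px 214 208 a 543.5 (27, 27) w [0.4977 0.2834] M [-0.051 -0.012] F [-0.062  0.435]
dish px 352 173 a 447.5 (25, 25) w [ 0.5965 -0.1398] M [ 0.076 -0.427] F [-0.003  0.004]
scene (244, 279, 26, 23) [ 0.6   -0.144] M [ 0.079 -0.432] F [-0. -0.]
scene (321, 191, 35, 30) [0.612 0.277] M [ 0.064 -0.01 ] F [0.051 0.418]
scene (295, 190, 25, 15) [0.509 0.268] M [-0.038 -0.026] F [-0.052  0.419]
t 35.52 p [ 0.6043 -0.2203  0.1045] ang -0.1 q6 -0.36 F [ 1.1  0.1 -0.8] w 0.0514
turn total -0.0002 rows 0.0037035369901243834
[ 0.4995 -0.152   0.1   ] total [-1.11  -0.576  0.045] n>= 3 each [-0.37  -0.192  0.015]
[ 0.4995 -0.152   0.024 ] total [0.   0.   0.76] n>= 2 each [0.   0.   0.38]
```

View pics/c14.png

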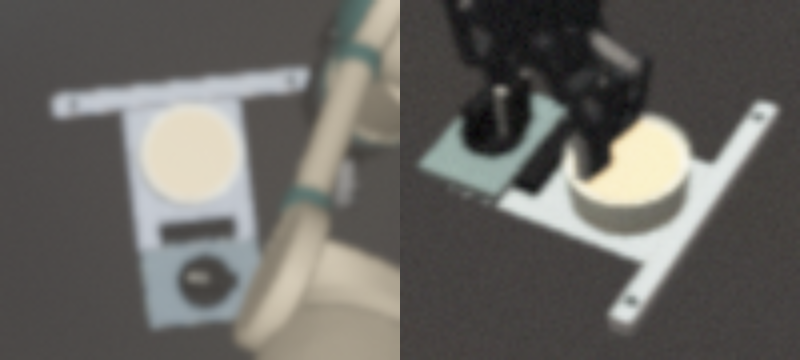

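Request:
{"op": "move_arm", "data": {
  "motion": [
    [[0.6,-0.37,-0.192,0,0],[0.6,-0.37,-0.192,0,0],[0.6,-0.37,-0.192,0,0],[0.6,0,0,0,0],[0.6,0,0,0,0]]
  ]
}}

```text
clock: 36.15
position: [0.5006, -0.1518, 0.1047]
ee_rot: [0.0, 0.999, -0.049, 0.001]
contact_force: [0.8, -0.4, 0.3]
width: 0.0514
```

Request:
{"op": "move_arm", "data": {
  "motion": [
    [[0.6,0,0,0.4,0],[0.6,0,0,0.3,0],[0.6,0,0,0.1,0],[0.6,0,0,0,0],[0.6,0,0,0,0]]
  ]
}}

```text
clock: 36.78
position: [0.5008, -0.1516, 0.0252]
ee_rot: [0.0, 0.999, -0.049, 0.001]
contact_force: [-0.4, -0.1, -1.4]
width: 0.0515
```

Request:
{"op": "move_arm", "data": {
  "motion": [
    [[0,0,0,0,0],[0,0,0,0,0],[0,0,0,0,0],[0,0,0,0,0],[0,0,0,0,0]]
  ]
}}

```text
clock: 37.4
position: [0.4994, -0.1511, 0.0252]
ee_rot: [0.0, 0.999, -0.049, 0.0]
contact_force: [-1.7, -0.1, 5.5]
width: 0.0135
```

Run:
```python
from h import *
plan([]);print(manip.get_state()['moment'])
```

```text
t 37.4 p [ 0.4994 -0.1511  0.0252] ang -0.098 q6 -0.33 F [-1.7 -0.1  5.5] w 0.0135
[-0.00777748  0.30380516 -0.01745785]
```

Now turn clockwise by 0.40π = 1.257 rad, which brings the knob to about 0.12.

Request:
{"op": "move_arm", "data": {
  "motion": [
    [[0,0,0,0,0.05],[0,0,0,0,0.05],[0,0,0,0,0.05],[0,0,0,0,0.05],[0,0,0,0,0.05]]
  ]
}}

```text
clock: 38.02
position: [0.5007, -0.1518, 0.0252]
ee_rot: [0.0, 0.903, -0.43, 0.002]
contact_force: [0.2, -1.7, 2.6]
width: 0.0127
```

Request:
{"op": "move_arm", "data": {
  "motion": [
    [[0,0,0,0,0.05],[0,0,0,0,0.05],[0,0,0,0,0.02],[0,0,0,0,0],[0,0,0,0,0]]
  ]
}}

```text
clock: 38.65
position: [0.5011, -0.1524, 0.0252]
ee_rot: [0.0, 0.808, -0.589, 0.002]
contact_force: [0.9, -5.0, 4.4]
width: 0.0134
```

Run:
```python
from h import *
plan([]);print(manip.get_state()['moment'],manip.get_state()['qpos'])
```

```text
t 38.65 p [ 0.5011 -0.1524  0.0252] ang -1.26 q6 0.83 F [ 0.9 -5.   4.4] w 0.0134
[-0.91837598 -0.10959697  0.03963591] [-4.27386080e-01  4.00526786e-01  1.90458128e+00 -1.42745737e-03
  8.32266615e-01  8.33325418e-01]
```

Request:
{"op": "move_arm", "data": {
  "motion": [
    [[0,0,0,0,0.02],[0,0,0,0,0.01],[0,0,0,0,0],[0,0,0,0,0],[0,0,0,0,0]]
  ]
}}

```text
clock: 39.28
position: [0.5011, -0.1526, 0.0252]
ee_rot: [0.0, 0.78, -0.626, 0.002]
contact_force: [1.4, -5.5, 3.6]
width: 0.0132
```

Run:
```python
from h import *
plan([]);print(manip.get_state()['moment'],manip.get_state()['qpos'])
```

```text
t 39.27 p [ 0.5011 -0.1526  0.0252] ang -1.352 q6 0.93 F [ 1.4 -5.5  3.6] w 0.0132
[-0.94030106 -0.08673047  0.38555241] [-0.4272511   0.40055841  1.90447483 -0.00217856  0.83212152  0.92661353]
```

The knob torque has risen clearly, from 0.04 to 0.39 N m, so the jaw is squeezing. Release, clear the arm and check.

Request:
{"op": "move_arm", "data": {
  "motion": [
    [[0.6,0,0,0,0],[0.6,0,0,0,0],[0.6,0,0,0,0],[0.6,0,0,-0.4,0],[0.6,0,0,-0.5,0]]
  ]
}}

```text
clock: 39.9
position: [0.4982, -0.1501, 0.1139]
ee_rot: [0.0, 0.779, -0.627, -0.002]
contact_force: [0.3, -0.9, 0.3]
width: 0.0514
```

Request:
{"op": "move_arm", "data": {
  "motion": [
    [[0.6,0,-0.5,-0.2,0],[0.6,0,-0.5,-0.2,0],[0.6,0,-0.2,0,0],[0.6,0,0,0,0],[0.6,0,0,0,0]]
  ]
}}

```text
clock: 40.52
position: [0.615, -0.125, 0.1534]
ee_rot: [0.001, 0.779, -0.627, -0.001]
contact_force: [-0.3, 0.3, 0.7]
width: 0.0512
```

Run:
```python
from h import *
im=shot('top','t15.png');print('z=.018');dishes(im,.018);print('z=.032');dishes(im,.032);b=shot('scene','s15.png');sdish(b,.018,100);sdish(b,.032,100)
plan([])
a=im[:,:,::-1];b=b[:,:,::-1]
cv2.imwrite('pics/c15.png',np.vstack([np.hstack([cv2.resize(a[135:225,305:405],(400,300)),cv2.resize(b[250:340,200:300],(400,300))]),np.hstack([cv2.resize(a[140:245,160:300],(400,300)),cv2.resize(b[165:240,265:385],(400,300))])]))
```

```text
z=.018
dish px 214 208 a 543.5 (27, 27) w [0.4984 0.2852] M [-0.05 -0.01] F [-0.061  0.437]
z=.032
dish px 214 208 a 543.5 (27, 27) w [0.4977 0.2834] M [-0.051 -0.012] F [-0.062  0.435]
scene (244, 279, 27, 23) [ 0.592 -0.133] M [ 0.072 -0.42 ] F [-0.006  0.012]
scene (321, 191, 35, 30) [0.604 0.295] M [0.055 0.007] F [0.045 0.437]
scene (295, 190, 25, 15) [0.5   0.286] M [-0.049 -0.009] F [-0.06   0.437]
scene (244, 279, 27, 23) [ 0.601 -0.144] M [ 0.08  -0.431] F [0.001 0.   ]
scene (321, 191, 35, 30) [0.612 0.277] M [ 0.064 -0.01 ] F [0.051 0.418]
scene (295, 190, 25, 15) [0.509 0.268] M [-0.038 -0.026] F [-0.052  0.419]
t 40.62 p [ 0.6152 -0.1253  0.1538] ang -1.356 q6 1.04 F [ 0.4 -0.3 -0.3] w 0.0511
```

View pics/c15.png

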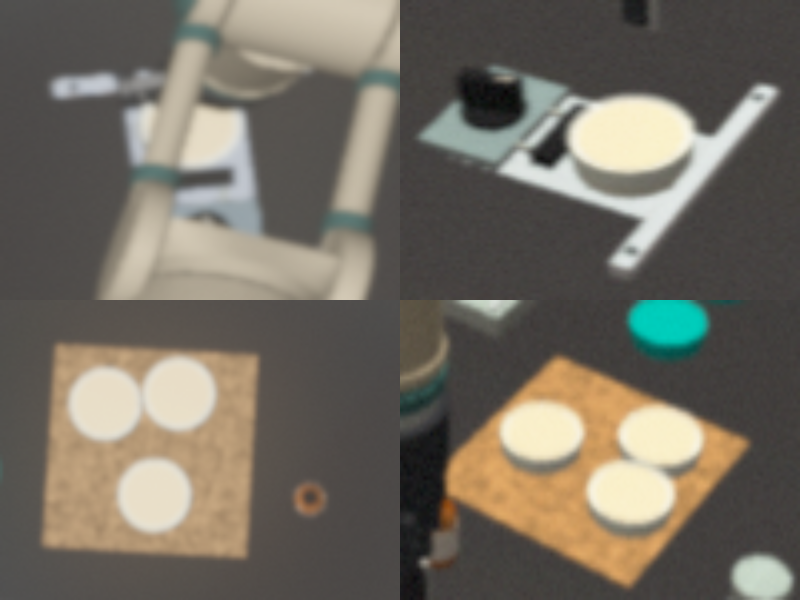

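The deep dish is in the clamp with the jaw against it, and all three shallow dishes are on the mat. One has been knocked since it was placed and now touches the read dish. I'll move the arm clear and do one last measurement.

Request:
{"op": "move_arm", "data": {
  "motion": [
    [[0.6,0.5,0,-0.3,0],[0.6,0.5,0,-0.3,0],[0.6,0.5,0,0,0],[0.6,0.5,0,0,0],[0.6,0,0,0,0]]
  ]
}}

```text
clock: 41.25
position: [0.6584, -0.325, 0.2131]
ee_rot: [0.001, 0.777, -0.629, -0.0]
contact_force: [-0.4, 1.0, -0.4]
width: 0.0509
```

Run:
```python
from h import *
im=shot('top','t16.png');dishes(im,.032)
hsv=cv2.cvtColor(im,cv2.COLOR_RGB2HSV);m=((hsv[:,:,2]>170)&(hsv[:,:,1]<60)).astype(np.uint8)[150:240,170:255]
d=cv2.distanceTransform(m,cv2.DIST_L2,5);pk=(d>9.5).astype(np.uint8)
n,_,st,c=cv2.connectedComponentsWithStats(pk)
for q in c[1:]:w=ray('top',(q[0]+170,q[1]+150),.018);print(q+[170,150],toM(w).round(4))
a=im[:,:,::-1];cv2.imwrite('pics/c16.png',cv2.resize(a[135:225,305:405],(700,630),interpolation=cv2.INTER_CUBIC)[:600])
```

```text
dish px 214 208 a 542.5 (27, 27) w [0.4977 0.2834] M [-0.051 -0.012] F [-0.062  0.435]
dish px 352 172 a 454.0 (25, 26) w [ 0.5981 -0.1399] M [ 0.078 -0.427] F [-0.001  0.004]
[222.23214286 172.39285714] [ 0.0607 -0.0291]
[196.55172414 175.9137931 ] [0.0461 0.0493]
[213.57627119 207.86440678] [-0.0499 -0.0083]
```

View pics/c16.png

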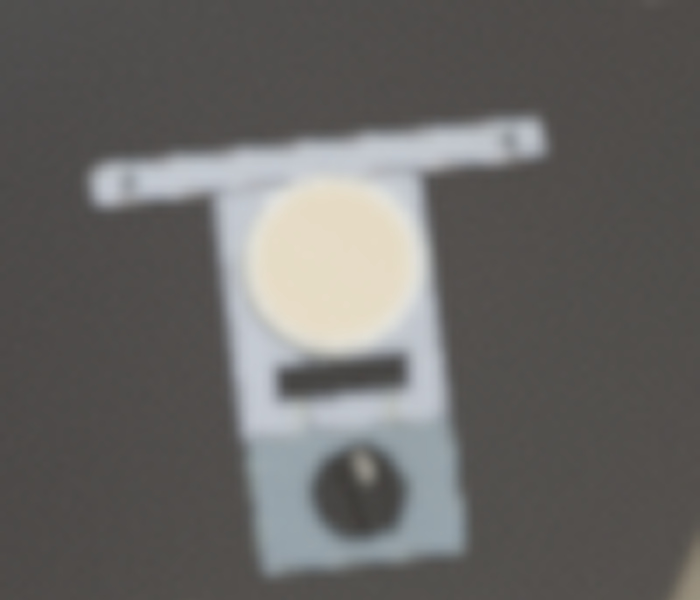

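```bash
python3 -c "
from rig import manip
print(manip.sign_off())"
```

```text
the job is handed in; nothing more can be done
None
```

The job is done and handed in at about 41 s on the robot clock; no verdict was reported.

**What I did:** I opened the clamp and slid the read dish out to the mat. I then pushed the two loose shallow dishes onto the mat; no third one was in the scene. The deep dish went into the lane over the spot, and I turned the knob clockwise until its torque rose to about 0.39 N m. That put the knob at roughly 0.13 rad.

**Last checks:**
- **Deep dish:** about −1 mm across the lane and +4 mm along it from the reading spot. It lies against the fence with the jaw on it.
- **Shallow dishes:** mat-frame centres are (46, 49), (61, −29) and (−50, −8) mm, all within the 73 mm limit.
- **Bystanders:** the bottle nearest the mat stayed at its first position. I did not measure the others again at the end, but the arm never came close to them.

**What disagreed or stayed unchecked:**
- One loose dish was found about 2–3 cm from where I had left it, at (43, −49) mm, and now touches the read dish. It is still wholly on the mat, so I left it.
- I could not read the jaw force directly. The firm grip is inferred from the torque rise and the pictures.

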